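# Put up the recipe card and bring the bag clip to it

## Robot

A 6-joint arm with a two-finger parallel gripper is mounted at the origin on the work surface. World frame = base frame: x ahead of the robot, y to its left, z up, the work surface at z = 0. Lengths are in m, angles in rad, forces in N, time in s.
With the tool pointing down it reaches from about 0.275 to 0.825 m from the base axis. Payload 4.9 kg.
Tool frame: the origin (TCP) lies midway between the tips of the shut fingers; the grasp point (between the pads) lies 19 mm behind it (bot.grip_depth is the distance from the TCP to the grasp point, in m); z points along the fingers, y is the line along which they close (so a half turn about z gives the same grasp; the last joint's range is limited). The gripper opens to 85 mm and grips with 20 to 120 N. Pads are 22 mm wide; open, the fingers measure 114 mm over their backs; the gripper's body (76 mm by 85 mm) begins 54 mm behind the grasp point. The pads swing forward as they close: fully open they stand 13 mm farther back than shut.
Start: joints at [-1.257, 0.326, -0.193, 1.052, 0, 1.437], TCP at [0.238, -0.496, 0.196] pointing down, gripper open.
Joint ranges: [-2.65, 2.65], [-0.97, 1.79], [-1.3, 1.35], [-1.93, 2.1], [-1.47, 1.37], [-3.14, 3.14]. Speed limits (rad/s): [2.57, 2.57, 3.14, 3.14, 3.14, 3.14].

## Interface

Orientations are given as a unit quaternion [w, x, y, z].
In Python, from cell import bot gives the robot as it stands. Calls block until the motion is done:
- bot.move_pose(position, orientation): joint-space move of the TCP to a pose.
- bot.move_linear(position, speed=0.15, rotation=None, until_force=None): straight line of the TCP; rotation=None keeps the orientation; speed is the mean speed in m/s. With until_force (N) it stops when the force on the tool has changed by that much, and returns True; else False.
- bot.goto_joints(angles): joint-space move.
- bot.set_gripper(opening, grasp_force=None): opening from 0.0 (shut) to 1.0 (fully open); grasp_force is the grip in N (None keeps the last); returns when the fingers have stopped.
- bot.wait(seconds).
- bot.solve_ik(position, orientation): joint angles nearest the present ones, or None.
- bot.camera(name): name is "side" or "top"; returns the picture (480x640x3 uint8, red, green, blue); there is no depth.
- bot.calibration(name): a dict with "mtx" (3x3 intrinsics, pixels), "k1" (the pictures are not rectified: a ray, as slopes to the right and down, at radius r is drawn at 1 + k1 r^2 times it, then the intrinsics apply), "extrinsics" (4x4, takes a point from world to camera coordinates). Camera axes: x right, y down, z forward; pixel columns grow to the right and rows downward; lengths in m; the calibration is good to about 2 mm. A picture is of the moment at which its call begins. calibration takes no time and is no camera call.
A pose or a line that the arm cannot do raises bot.PlanningError and nothing moves.
- bot.close_job(): hands the job in; it is judged then, once.
Trained networks look in the newest picture that a camera, given by its name, has taken for a name from the list of things; names that differ only in an ending like _2 or _b are one class to them, and where a whole thing is asked for, a point or a joint stands for the part that bears it (a point fixed in the world has none). Each returns a list of dicts, best first, with "confidence" (0 to 1); they miss things now and then, are a little off and sometimes report something else, mostly with a low value. They report only what shows in the picture. A call takes as long as a camera call.
- bot.search_frame(camera, thing): "bbox" ([left, top, width, height] in pixels, round what is visible of it).
Readings, each from a call of its own:
- bot.read_clock(): time.
- bot.read_joint_positions(): joint angles.
- bot.read_joint_vel(): joint speeds.
- bot.read_joint_efforts(): joint torques, N m.
- bot.read_position(): TCP position.
- bot.read_tool_rot(): TCP orientation.
- bot.read_ft_force(): force on the tool from outside, world axes, zero at the start.
- bot.read_moment(): the same for the moment, N m.
- bot.read_gripper_width(): opening from 0.0 (shut) to 1.0 (fully open).
- bot.read_finger_force(): force on a finger pad.
Only numpy, scipy, OpenCV 4.12 (cv2) and the standard library are available. Lean on these libraries where they do the work, as an engineer would, in place of code of your own. Each camera call takes 0.05 s, during which the arm holds its last target. There are 200 camera calls.

## Task

Take the recipe card on its stem out of the wooden block, push the stem down into the narrow mouth of the steel tube vase until its collar sits on the rim, and let go of it. Then squeeze the spring clip open, lift it off the metal tab of its stand and hold it gaping over the top edge of the card, a jaw well down on each side and neither touching the card, ready for a slip of paper. Finish like that, still holding the clip squeezed open, with the card upright in the vase; do not knock the card over, and leave the mug, bowl and jar where they are.

Things in the scene. Friction and masses are not known exactly. Their poses are not given: they have to be found in the camera images.
- card: Loose card on a stem, 60 g. Origin: stem's foot, z up the stem (mm). Steel stem 8 across, z 0-50; collar 26 across, z 50-58; white card 4 thick (x -6 to -2), 90 wide (y), z 60-135; wooden batten behind it (x -2 to 6), 18 wide, z 58-113. Grip card and batten together, 12 thick across x, near z=100. Starts upright in the block, foot 10 above the worktop, yaw within 0.7 rad.
- card_top (a point): Middle of the card's top edge, halfway through its thickness: (-4, 0, 135) mm in the card's frame, same axes.
- vase: Fixed steel tube vase. Origin at the centre of its underside, z up. Foot 72 mm across, 12 high; tube 21 mm outside, 11 mm bore, flaring in the top 8 mm to 19 mm inside, 29 outside. Rim 70 mm up, bore 54 deep; the stem enters 50 mm, then the collar sits on the rim (foot 20 mm above the worktop).
- vase_mouth (a point): Centre of the vase's mouth, level with the rim, 70 mm above the worktop; z up.
- block: Fixed wooden block, 80 x 80 x 60 mm high, with a 12 mm upright hole through its middle in which the card's stem stands (collar on the top face). Origin at the centre of its underside.
- stand: Fixed stand for the clip: wooden base 80 (x) x 70 (y) x 20 mm high with an upright steel tab, 4 mm thick along x, 44 mm wide along y, top 75 mm above the worktop. Origin at the centre of its underside.
- clip: Loose grey spring clip like a clothes peg, 50 g, 24 mm wide (y); this body is its -x half. Origin on the steel pivot (10 mm across, along y). Starts upright on the stand's tab, pivot 80 mm up, jaws down on both tab faces, two levers up to z=45. Levers spread to 41 mm (x) at the top; squeezed fully they are parallel, 24 mm over all, at a firm stop. Squeeze along x about 30 mm above the pivot.
- jaw_a (a point): Inner edge of the clip's -x jaw at its tip, 38 mm below the pivot. Squeezed evenly, each half of the clip turns by half the joint's angle, so the frame of clip then leans up to 0.2 rad.
- jaw_b (a point): Inner edge of the clip's +x jaw at its tip, 38 mm below the pivot. The tips are 4 mm apart when parked, about 19 mm when fully open; 18 mm below the pivot the open gap is 11 mm.
- clip_arm (a joint): Opening of the clip against its spring, rad: 0 parked on the 4 mm tab, -0.1 shut with nothing between, 0.4 fully open (stop). Squeezing takes 4 to 8 N at the levers, so a grip of 20 N or more opens it fully.
- mug: Bystander: white mug, 80 mm across, 90 mm high. Origin at the centre of its underside.
- bowl: Bystander: blue bowl, 130 mm across, 55 mm high. Origin at the centre of its underside.
- jar: Bystander: amber glass jar with a steel lid, 68 mm across, 100 mm high. Origin at the centre of its underside.

How it is judged:
By the outcome, as a careful person would: the job done as asked, in the order asked, and still so for the second after the job is handed in, while the arm keeps its last pose, push and grip.
It also fails if it takes over 58 s, if anything falls off the work surface, if the arm or the gripper's body presses on something with over 40 N, if the wrist force passes 120 N, or if a joint passes its speed limit or range.

## Working session

There is one attempt and no reset: what is moved stays moved. The work goes in short steps, each a Python script; the robot and the scene stay as the last script left them, time stands still between calls to the robot, and variables do not carry over. Pictures are saved under pics/ and viewed, at most 10 in all, crops included, and the job is handed in when it is done.

```bash
ls; mkdir -p pics; python3 - <<'E'
from cell import bot
import cv2, numpy as np
for c in ("side","top"):
    im=bot.camera(c); cv2.imwrite(f"pics/{c}0.png",im[:,:,::-1])
    k=bot.calibration(c); print(c,np.round(k["mtx"],1).tolist(),k["k1"],np.round(k["extrinsics"],3).tolist())
    for t in ["card","vase","block","stand","clip","mug","bowl","jar","card_top","vase_mouth","jaw_a"]:
        print(t,[(np.round(d["bbox"],0).tolist(),round(d["confidence"],2)) for d in bot.search_frame(c,t)[:2]])
E
```

```text
pics
side [[538.9, 0.0, 322.4], [0.0, 538.9, 239.0], [0.0, 0.0, 1.0]] -0.03922799193695352 [[-0.863, -0.506, 0.001, 0.531], [-0.314, 0.534, -0.785, 0.277], [0.396, -0.678, -0.619, 0.779], [0.0, 0.0, 0.0, 1.0]]
card [([440.0, 176.0, 28.0, 50.0], 0.73)]
vase [([383.0, 270.0, 45.0, 47.0], 0.67)]
block [([421.0, 209.0, 54.0, 56.0], 0.61)]
stand [([293.0, 404.0, 64.0, 54.0], 0.6), ([307.0, 374.0, 16.0, 33.0], 0.49)]
clip [([308.0, 370.0, 31.0, 53.0], 0.86)]
mug [([309.0, 370.0, 35.0, 54.0], 0.75), ([314.0, 169.0, 37.0, 56.0], 0.68)]
bowl [([313.0, 170.0, 40.0, 54.0], 0.68), ([231.0, 236.0, 65.0, 56.0], 0.59)]
jar []
card_top [([441.0, 180.0, 28.0, 52.0], 0.62), ([306.0, 370.0, 36.0, 51.0], 0.26)]
vase_mouth [([389.0, 271.0, 35.0, 48.0], 0.61)]
jaw_a [([308.0, 371.0, 33.0, 52.0], 0.93), ([308.0, 374.0, 16.0, 44.0], 0.79)]
top [[560.3, 0.0, 310.0], [0.0, 560.3, 238.5], [0.0, 0.0, 1.0]] -0.09705332644483136 [[-0.002, -1.0, -0.014, 0.029], [-0.989, 0.004, -0.15, 0.596], [0.15, 0.014, -0.989, 1.045], [0.0, 0.0, 0.0, 1.0]]
card [([423.0, 305.0, 52.0, 14.0], 0.72)]
vase [([320.0, 292.0, 37.0, 37.0], 0.77), ([425.0, 304.0, 49.0, 12.0], 0.54)]
block [([418.0, 289.0, 47.0, 42.0], 0.85), ([423.0, 305.0, 56.0, 12.0], 0.37)]
stand [([167.0, 289.0, 44.0, 50.0], 0.83)]
clip [([163.0, 297.0, 23.0, 27.0], 0.52), ([266.0, 144.0, 62.0, 65.0], 0.19)]
mug [([394.0, 154.0, 60.0, 50.0], 0.64)]
bowl [([263.0, 143.0, 66.0, 67.0], 0.56)]
jar [([194.0, 162.0, 40.0, 41.0], 0.61)]
card_top [([424.0, 305.0, 53.0, 12.0], 0.53)]
vase_mouth [([323.0, 293.0, 37.0, 35.0], 0.67)]
jaw_a [([163.0, 300.0, 19.0, 10.0], 0.67), ([161.0, 299.0, 27.0, 22.0], 0.51)]
```

```bash
python3 - <<'E'
import cv2, numpy as np
t=cv2.imread("pics/top0.png"); s=cv2.imread("pics/side0.png")
r=lambda im,x,y,w,h,W,H: cv2.resize(im[y:y+h,x:x+w],(W,H),interpolation=cv2.INTER_CUBIC)
a=r(t,140,270,160,80,400,200)
top=np.hstack([r(t,150,280,80,65,320,260),r(t,310,280,60,65,240,260),r(t,405,280,60,65,240,260)])
sd=np.hstack([r(s,275,360,100,105,320,336),r(s,375,260,70,105,224,336),r(s,420,165,80,105,256,336)])
cv2.imwrite("pics/c0.png",np.vstack([top,sd]))
E
```

```text
(no output)
```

View pics/top0.png

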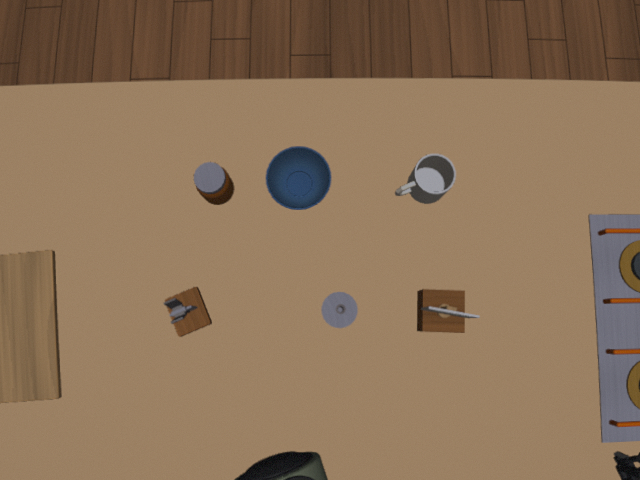

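View pics/c0.png

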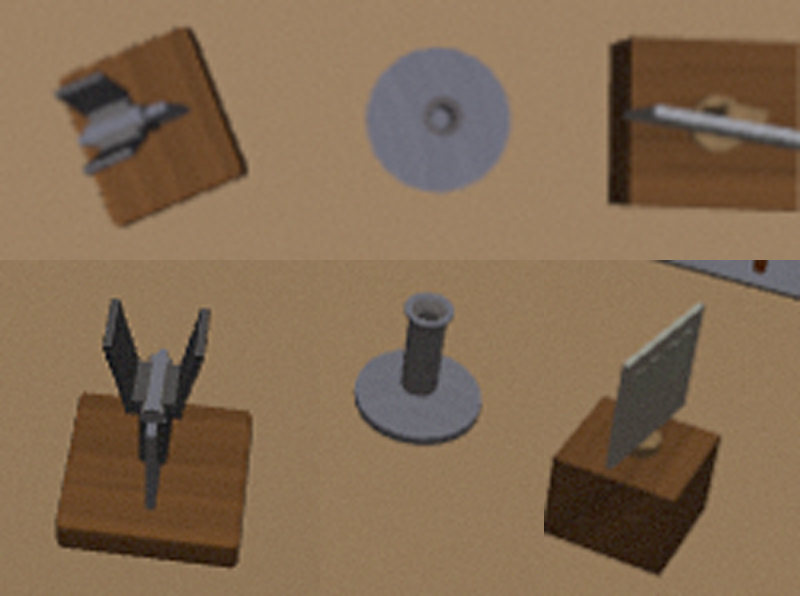

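The top picture shows the clip stand at about (188,311), vase at (340,310), and block and card at about (443,311). The card's top edge runs (423,308)–(478,316), with its white face towards the robot. The bowl, jar and mug are well clear. Next I fit the poses and check them with overlays.

```bash
cat > h.py <<'E'
from cell import bot
import cv2, numpy as np
from scipy.optimize import least_squares
from scipy.spatial.transform import Rotation as R
CAL={c:bot.calibration(c) for c in("side","top")}
def proj(P,c):
    k=CAL[c];E=np.array(k["extrinsics"])
    p,_=cv2.projectPoints(np.atleast_2d(np.asarray(P,float)),cv2.Rodrigues(E[:3,:3])[0],E[:3,3],np.array(k["mtx"]),np.array([k["k1"],0,0,0.]))
    return p[:,0]
def W(x,y,z,yaw,P):  # mm local -> m world
    return np.array([x,y,z])+R.from_euler('z',yaw).apply(np.atleast_2d(P)/1000.)
def fit(obs,z0,x0):  # obs: list of (cam, local mm, px)
    f=lambda v:np.concatenate([proj(W(v[0],v[1],z0,v[2] if len(v)>2 else 0,L),c)[0]-px for c,L,px in obs])
    s=least_squares(f,x0,loss='soft_l1',f_scale=1.);return s.x,f(s.x).reshape(-1,2)
def down(yaw): # tool z down, tool y (closing) along world direction yaw
    y=np.array([np.cos(yaw),np.sin(yaw),0]);z=np.array([0,0,-1.]);return R.from_matrix(np.c_[np.cross(y,z),y,z]).as_quat(scalar_first=True)
def crop(im,box,s,lines):  # lines: list of Nx2 px polylines
    x,y,w,h=box;o=cv2.resize(np.ascontiguousarray(im[y:y+h,x:x+w]),None,fx=s,fy=s,interpolation=cv2.INTER_CUBIC)
    for L in lines: cv2.polylines(o,[np.round(((np.asarray(L)-[x,y]+.5)*s-.5)).astype(int)],False,(0,0,255),1)
    return o
def card_wire(v,z0):
    return [W(*v[:2],z0,v[2],q) for q in ([[-4,y,z] for y,z in((-45,60),(45,60),(45,135),(-45,135),(-45,60))],[[0,0,0],[0,0,58]],[[6,-9,113],[6,9,113]])]
def ring(x,y,z,r):
    a=np.linspace(0,2*np.pi,30);return np.c_[x+r*np.cos(a),y+r*np.sin(a),0*a+z]
E
cat > f.py <<'E'
from h import *
card=fit([("top",[-4,45,135],(423.5,308)),("top",[-4,-45,135],(478.5,316)),("side",[-4,45,135],(445,198)),("side",[-4,-45,135],(469.4,179.5)),("side",[-4,45,60],(439.4,229.5))],.01,[.44,-.24,-.14])
vase=fit([("top",[0,0,70],(340,309)),("side",[0,0,70],(409.2,275.5))],0,[.44,-.05])
stand=fit([("top",[40,35,20],(167,300)),("top",[40,-35,20],(197,287.5)),("top",[-40,-35,20],(210.5,322)),
 ("side",[-40,35,20],(353,407.5)),("side",[-40,-35,20],(300.6,402.8)),("side",[40,35,20],(350,449))],0,[.44,.24,.35])
block=fit([("top",[-40,-40,60],(465,331.5)),("top",[40,-40,60],(465,290)),("top",[-40,40,60],(422,331))],0,[.44,-.24,0])
if __name__=="__main__":
    for n,o in zip(("card","vase","stand","block"),(card,vase,stand,block)): print(n,o[0].round(4),o[1].round(1).tolist())
    x,y,a=stand[0]
    wire=card_wire(card[0],.01)+[ring(*vase[0],.07,.0095),ring(*vase[0],0,.036)]
    q=np.array([[1,1],[1,-1],[-1,-1],[-1,1],[1,1]])
    wire+=[W(x,y,0,a,np.c_[q*[40,35],0*q[:,0]+20]),W(x,y,0,a,[[0,22,20],[0,22,75],[0,-22,75],[0,-22,20]]),W(x,y,0,a,[[-20.5,12,125],[-20.5,-12,125]]),W(x,y,0,a,[[20.5,12,125],[20.5,-12,125]])]
    out=[]
    for c,bs in (("top",((150,280,80,65),(310,280,60,65),(410,280,60,65))),("side",((285,360,80,100),(375,260,60,100),(420,165,60,100)))):
        im=cv2.imread(f"pics/{c}0.png"); out.append(np.hstack([crop(im,b,4,[proj(w,c) for w in wire]) for b in bs]))
    o=np.vstack(out); cv2.imwrite("pics/o1.png",cv2.resize(o,None,fx=.9,fy=.9)); print(o.shape)
E
python3 f.py
```

```text
card [ 0.4539 -0.2227 -0.1799] [[3.5, -0.0], [-0.8, 0.8], [-0.1, 0.2], [-0.8, -0.9], [-0.0, 1.0]]
vase [ 0.4581 -0.0291] [[-0.1, 0.5], [-0.3, -0.4]]
stand [0.4544 0.2663 0.4868] [[-2.7, 2.3], [-1.4, -1.7], [3.1, -0.2], [0.4, 37.5], [52.8, -1.0], [-54.5, -6.3]]
block [ 0.4559 -0.2261 -0.0394] [[-0.3, 0.6], [-0.2, -0.4], [0.5, -0.2]]
(660, 800, 3)
```

View pics/o1.png

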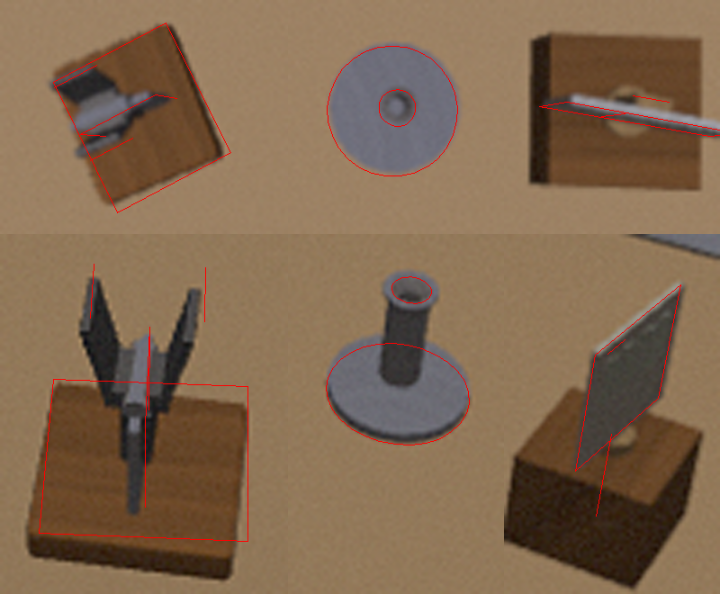

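The vase fits exactly. Two inputs were wrong: the stand's side-view corners were mislabelled, and the left end of the card's top edge is at column 428, not 423. I'll fix both and refit.

```bash
python3 - <<'E'
s=open("f.py").read()
s=s.replace("(423.5,308)","(428,306.5)")
s=s.replace('''("side",[-40,35,20],(353,407.5)),("side",[-40,-35,20],(300.6,402.8)),("side",[40,35,20],(350,449))''','''("side",[-40,-35,20],(353,407.5)),("side",[40,-35,20],(300.6,402.8)),("side",[-40,35,20],(350,449)),("side",[40,35,20],(293.8,442.8))''')
s=s.replace("o1.png","o2.png")
open("f.py","w").write(s)
E
python3 f.py
```

```text
card [ 0.4545 -0.2243 -0.1944] [[-0.0, 0.7], [0.1, 0.8], [-0.4, -0.5], [-0.5, -1.2], [-0.3, 0.3]]
vase [ 0.4581 -0.0291] [[-0.1, 0.5], [-0.3, -0.4]]
stand [0.4539 0.2701 0.4054] [[-3.7, 0.6], [-1.3, -0.8], [0.3, 2.1], [1.3, -1.6], [-0.2, -2.7], [0.2, 0.3], [-1.3, -0.1]]
block [ 0.4559 -0.2261 -0.0394] [[-0.3, 0.6], [-0.2, -0.4], [0.5, -0.2]]
(660, 800, 3)
```

View pics/o2.png

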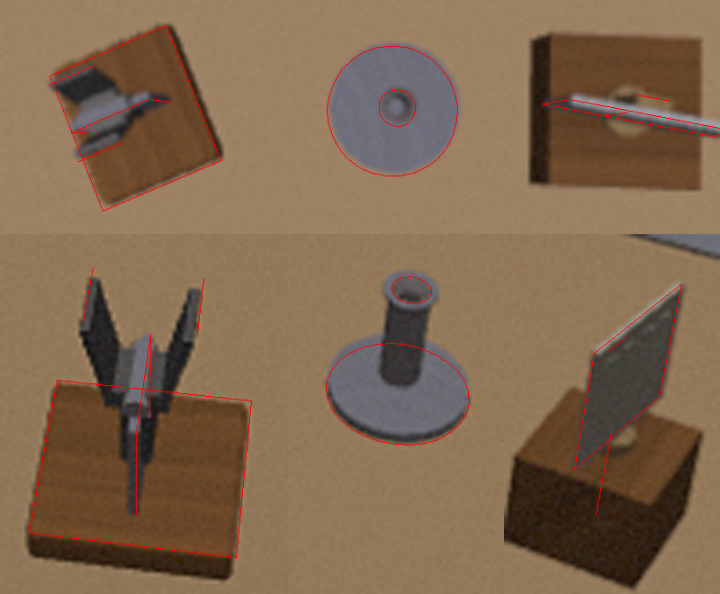

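The overlays now agree to about 1–2 mm. Next: grip the card, lift it out, move it over the vase and look.

```bash
python3 - <<'E'
from h import *
c=[.4548,-.2248]; a=-.194
best=None
for k in (0,np.pi):
    q=bot.solve_ik([c[0],c[1],.20],down(a+k)); print(k,None if q is None else np.round(q,2))
    if q is not None and (best is None or abs(q[5])<abs(best[1])): best=(k,q[5])
k=best[0]; o=down(a+k)
open("k.txt","w").write(str(k))
bot.set_gripper(1.0,40)
bot.move_pose([*c,.20],o)
bot.move_linear([*c,.091],.12)
bot.set_gripper(0.0,40)
print("w",bot.read_gripper_width(),bot.read_finger_force(),bot.read_ft_force())
bot.move_linear([*c,.175],.1)
print("w",bot.read_gripper_width(),bot.read_ft_force())
bot.move_linear([.4581,-.0291,.175],.12)
print(bot.read_position(),bot.read_clock())
for n in ("side","top"): cv2.imwrite(f"pics/{n}1.png",bot.camera(n)[:,:,::-1])
# expected wires: card foot at z=.175+.019-.1=.094
w=card_wire([.4581,-.0291,a],.094)+[ring(.4581,-.0291,.07,.0095)]
b={"top":(290,260,100,100),"side":(365,200,100,100)}
o=np.hstack([crop(cv2.imread(f"pics/{n}1.png"),b[n],4,[proj(x,n) for x in w] ) for n in b]); cv2.imwrite("pics/o3.png",o)
E
```

```text
0 [-0.6   0.24 -0.29  1.03  0.    1.16]
3.141592653589793 [-0.6   0.24 -0.29  1.03  0.   -1.98]
w 0.03466078206026344 42.75766968727112 [-3.01201581  0.272446    1.5109244 ]
w 0.03509031729817289 [0.1647827  0.39355548 0.08247716]
[ 0.45815371 -0.02956284  0.17498723] 7.275
```

View pics/o3.png

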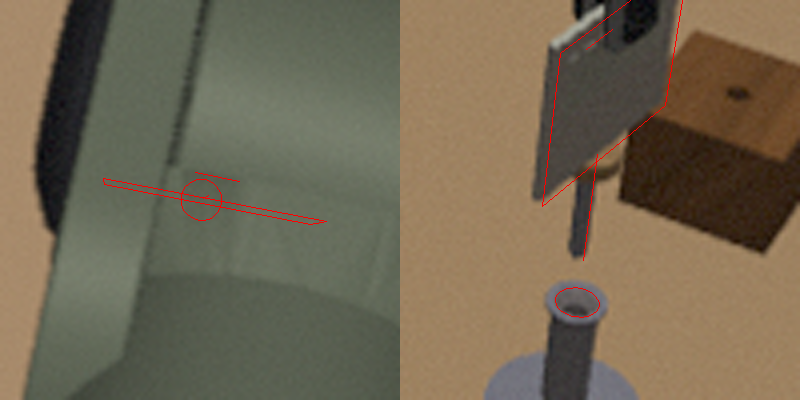

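The mouth matches its model at crop (577,303). The stem foot is at (578,257) against an expected (584,260), and the fingers seem to hold the card near its top. I'll take a wider look.

```bash
python3 - <<'E'
from h import *
print(bot.grip_depth, bot.read_tool_rot(), bot.read_position())
im=cv2.imread("pics/side1.png")
# expected TCP & grasp point
T=[.4581,-.0296,.175]; L=proj([[*T[:2],.175],[*T[:2],.194],[*T[:2],.248]],"side"); print(L)
cv2.imwrite("pics/o4.png",crop(im,(350,120,120,120),5,[L]))
E
```

```text
0.0187 [ 2.78015888e-05  7.72558574e-01  6.34943498e-01 -6.56570941e-05] [ 0.45813022 -0.02959852  0.17497002]
[[415.48850456 226.75703391]
 [416.76963625 217.26456127]
 [420.59383731 188.82826858]]
```

View pics/o4.png

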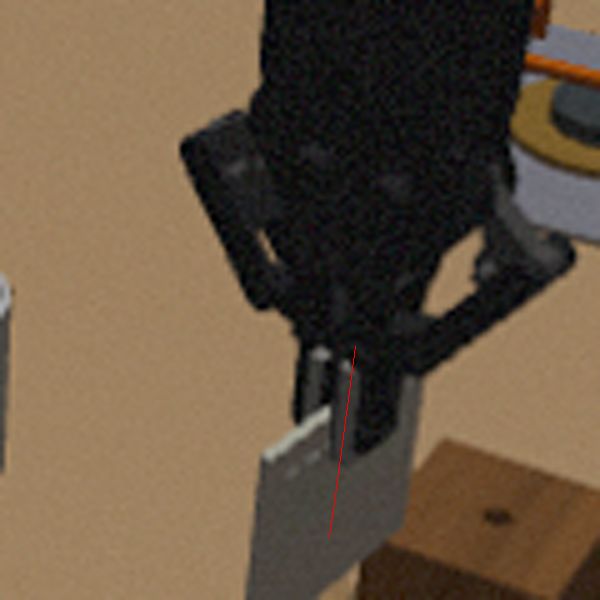

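The picture shows the fingertips holding only the card's top ~20 mm: the pad's lower end is at crop (340,465), while the stated TCP projects to (328,540). That explains the 3 mm grip width and the ~4 mm stem offset. So the real fingertips sit about 30 mm above the stated TCP. The grip is still firm, so I correct for the stem offset and insert with force monitoring.

```bash
python3 - <<'E'
from h import *
x,y=.4546,-.0287
bot.move_linear([x,y,.156],.1)
print(bot.read_ft_force())
for z in (.148,.140,.130,.118,.106,.100,.096):
    s=bot.move_linear([x,y,z],.03,until_force=8)
    print(z,s,np.round(bot.read_position(),4),np.round(bot.read_ft_force(),1),np.round(bot.read_moment(),2))
    if s: break
print(bot.read_clock())
for n in ("side",): cv2.imwrite(f"pics/{n}2.png",bot.camera(n)[:,:,::-1])
cv2.imwrite("pics/o5.png",crop(cv2.imread("pics/side2.png"),(350,150,120,120),5,[]))
E
```

```text
[ 0.39000644  0.16469523 -0.26417076]
0.148 False [ 0.4545 -0.0287  0.1479] [-0.2 -0.8 -1. ] [-0.01  0.01 -0.02]
0.14 False [ 0.4544 -0.0286  0.1398] [-0.4  0.  -0.8] [-0.01  0.01 -0.  ]
0.13 False [ 0.4544 -0.0287  0.1298] [ 0.4 -0.7 -0.8] [ 0.03  0.01 -0.01]
0.118 False [ 0.4544 -0.0286  0.1178] [ 0.8 -0.1  0. ] [ 0.   -0.01 -0.02]
0.106 False [ 0.4545 -0.0286  0.1058] [ 0.5 -0.9 -0.4] [0.   0.03 0.01]
0.1 True [ 0.4548 -0.0287  0.1003] [-1.2 -0.6  4.8] [ 0.    0.12 -0.01]
10.4
```

View pics/o5.png

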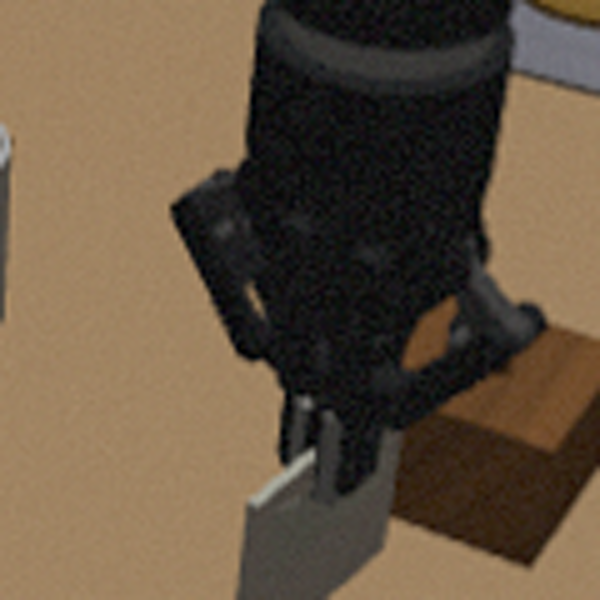

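The collar seated at TCP z = 0.1003 against an expected 0.101. The clean contact force confirms it. Now I release, move back, and go above the clip.

```bash
python3 - <<'E'
from h import *
from scipy.optimize import brentq
print("tip z", brentq(lambda z: proj([.4546,-.0287,z],"side")[0,1]-250.5,0.05,.25))
p=bot.read_position()
bot.set_gripper(1.0,40)
bot.move_linear([p[0],p[1],.22],.12)
print(bot.read_ft_force())
S=[.4539,.2701]; a=.405
for k in (0,np.pi):
    q=bot.solve_ik([*S,.06],down(a+k)); print(k,None if q is None else np.round(q,2))
bot.move_pose([*S,.16],down(a))
print(np.round(bot.read_position(),4),bot.read_clock())
for n in ("side","top"): cv2.imwrite(f"pics/{n}3.png",bot.camera(n)[:,:,::-1])
L=proj([[*S,.16],[*S,.179]],"side")
im=cv2.imread("pics/side3.png")
card=card_wire([.4581,-.0291,-.194],.02)
cv2.imwrite("pics/o6.png",np.hstack([crop(im,(270,290,110,150),4,[L]),crop(im,(380,200,80,150),4,[proj(w,"side") for w in card])]))
E
```

```text
tip z 0.12723389282107395
[ 0.34331414 -0.24239993 -1.1127108 ]
0 [ 0.4   0.42 -0.44  0.71  0.    1.56]
3.141592653589793 [ 0.4   0.42 -0.44  0.71  0.   -1.58]
[0.4542 0.2693 0.16  ] 13.5333
```

View pics/o6.png

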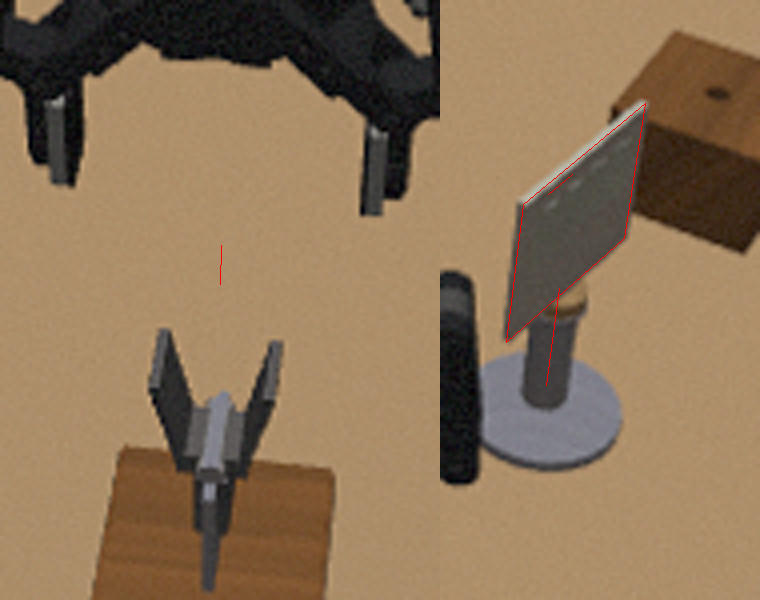

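The card stands upright in the vase and matches its model outline: top edge (523,205)–(645,104) in the right-hand crop. The open pad tips, at (65,185) and (372,213), straddle the clip levers, at (157,360) and (274,372). They are ~24 mm higher than stated once shut, so I use TCP z = 0.066 and squeeze.

```bash
python3 - <<'E'
from h import *
S=[.4545,.2695]
bot.move_linear([*S,.066],.1)
print(np.round(bot.read_ft_force(),2))
bot.set_gripper(0.0,30)
print("w",bot.read_gripper_width(),bot.read_finger_force(),np.round(bot.read_ft_force(),2),np.round(bot.read_position(),4))
bot.move_linear([*S,.150],.1)
print("w",bot.read_gripper_width(),np.round(bot.read_ft_force(),2),bot.read_clock())
P=bot.read_position()
im=bot.camera("side")[:,:,::-1]; cv2.imwrite("pics/side4.png",im)
# expected: pivot z = .08+.084; model points of open clip
a=.405; wz=.164
w=[W(P[0],P[1],wz,a,q) for q in ([[0,-12,0],[0,12,0]],[[-9.5,-12,-38],[-9.5,12,-38]],[[9.5,-12,-38],[9.5,12,-38]],[[-12,-12,45],[-12,12,45]],[[12,-12,45],[12,12,45]])]
cv2.imwrite("pics/o7.png",np.hstack([crop(im,(270,270,120,150),4,[]),crop(im,(300,290,60,120),5,[proj(q,"side") for q in w])]))if 0 else cv2.imwrite("pics/o7.png",np.hstack([crop(im,(285,300,75,110),5,[]),crop(im,(285,300,75,110),5,[proj(q,"side") for q in w])]))
E
```

```text
[-0.28  0.1  -0.53]
w 0.2685191991879811 30.77739715576172 [-0.86 -0.51 11.08] [0.456  0.2701 0.0678]
w 0.27064937904672953 [ 0.52 -0.14 -1.37] 16.3
```

View pics/o7.png

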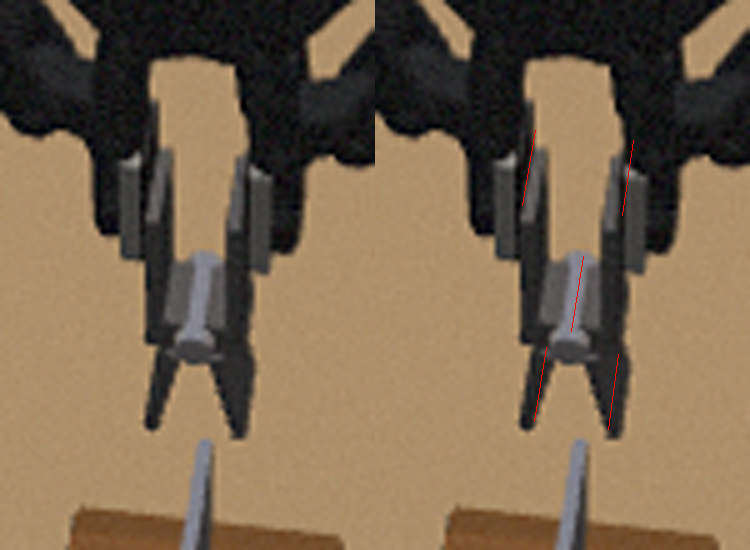

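The clip is squeezed fully open, with its jaw tips at (527,430) and (613,435). It is centred in the grip with the pivot about 12 mm above the stated TCP. When the fingers held the card, the TCP was at (0.4548,-0.0287), which gives the card's mid-plane directly. I'll go above it with the same yaw and descend gently.

```bash
python3 - <<'E'
from h import *
C=[.4546,-.0286]; o=down(-.194)
bot.move_linear([.4545,.2695,.235],.12)
bot.move_pose([*C,.235],o)
p=bot.read_position(); print(np.round(p,4),bot.read_gripper_width())
C=[C[0]*2-p[0],C[1]*2-p[1]]
bot.move_linear([*C,.205],.1); f0=np.array(bot.read_ft_force())
s=bot.move_linear([*C,.1635],.03,until_force=5)
bot.wait(.3)
print(s,np.round(bot.read_position(),4),np.round(np.array(bot.read_ft_force())-f0,2),bot.read_gripper_width(),bot.read_clock())
im=bot.camera("side")[:,:,::-1]; cv2.imwrite("pics/side5.png",im)
P=bot.read_position(); a=-.194
w=[W(P[0],P[1],P[2]+.012,a,q) for q in ([[0,-12,0],[0,12,0]],[[-9.5,-12,-38],[-9.5,12,-38]],[[9.5,-12,-38],[9.5,12,-38]])]+card_wire([.4581,-.0291,a],.02)
b=(380,190,75,110)
cv2.imwrite("pics/o8.png",np.hstack([crop(im,b,5,[]),crop(im,b,5,[proj(q,"side") for q in w])]))
E
```

```text
[ 0.4547 -0.0279  0.2349] 0.27294539610958574
False [ 0.4545 -0.0293  0.1636] [-0.22  0.77 -0.14] 0.26711934189725217 20.6333
```

View pics/o8.png

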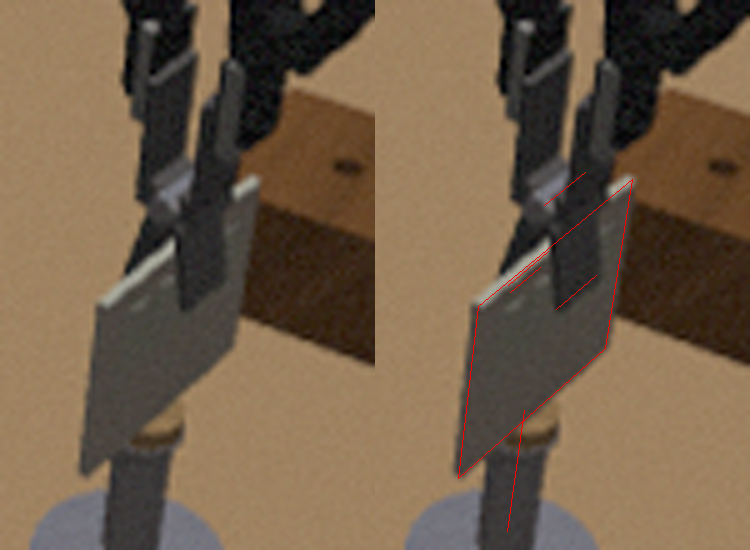

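The picture shows the card still upright in the vase, with its collar on the rim. The front jaw tip, at (555,310)–(597,278), stands clear of the white face. The other jaw passes behind the top edge at (510,265). There is no contact force, so I hand in.

```bash
python3 -c "
from cell import bot
print(bot.read_clock(), bot.close_job())"
```

```text
the job is handed in; nothing more can be done
20.6833 None
```

I handed the job in at 20.7 s: the card is upright in the vase, and the clip is held squeezed open over its top edge with a jaw about 16 mm down on each side, touching nothing as far as the last picture and force reading show.

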